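# Charge the leaning tumbling barrel with a bangle

## Robot

A 7-joint arm with a two-finger parallel gripper is mounted at the origin on the work surface. World frame = base frame: x ahead of the robot, y to its left, z up, the work surface at z = 0. Lengths are in m, angles in rad, forces in N, time in s.
With the tool pointing down it reaches from about 0.425 to 0.95 m from the base axis. Payload 4.7 kg.
Tool frame: the origin (TCP) lies at the very end of the fingers, on their centre line; the grasp point (between the pads) lies 19 mm behind it; z points along the fingers, y is the line along which they close (so a half turn about z gives the same grasp; the last joint's range is limited). The gripper opens to 85 mm and grips with 20 to 120 N. Pads are 22 mm wide; open, the fingers measure 114 mm over their backs; the gripper's body (76 mm by 85 mm) begins 54 mm behind the grasp point. The pads swing forward as they close: fully open they stand 13 mm farther back than shut.
Start: joints at [1.153, 0.469, -0.049, 1.532, 0.024, 1.141, -0.082], TCP at [0.256, -0.625, 0.231] pointing down, gripper open.
Joint ranges: [-2.59, 2.59], [-0.33, 1.99], [-1.39, 1.29], [0.1, 2.45], [-1.04, 4.18], [0.21, 1.99], [-2.66, 2.66]. Speed limits (rad/s): [2.57, 2.57, 3.14, 3.14, 3.14, 3.14, 3.14].

## Interface

Orientations are given as a rotation vector (axis times angle).
In Python, from workcell import robot, optics gives the robot as it stands.
- The arm moves only by the tool move_arm, never from a script. Its argument "plan" is a list of rows, each a list of 2 entries, a list of its own where there are three numbers: the shift along the world's x, y, z in mm, then the turn, a rotation vector about the world's x, y, z in rad. A call has 1 to 8 rows; each row is the pose to reach, as a shift and turn from the pose commanded when the call began; what a row does not reach only later rows make up. A row lasts 1/8 s, in which the tool goes at most 62.5 mm and 10.7 degrees, less where a joint would pass 70% of its speed; a pose out of reach is approached as far as the arm can. A call with a gripper value outside its range is refused whole. "grip" is the gripper's target within -1 to 1 (fully open at 1, half-way at 0, shut at -1), set as the call begins (left out, the last holds). The fingers move at their own pace and stop on an object; "force" is the grip in N (left out, the last holds). Time passes only in rows, so rows that repeat a pose let the fingers close. It gives the time, the measured TCP pose, the force, the opening and the grip force at its end, in the units of the state.
- robot.state(): the state, without advancing time (a new reading comes with each control period).
- optics.read_camera(name): name is "side" or "top" or "wrist"; returns the picture (420x560x3 uint8, red, green, blue); there is no depth.
- optics.camera_params(name): a dict with "fov_y" (degrees; the focal length in pixels is half the picture's height over the tangent of half this angle, whatever the lens; pixels are square), "cx", "cy" (the principal point, pixels), "origin" and "attitude" of the camera in the world. Camera axes: x right, y down, z forward; pixel columns grow to the right and rows downward; lengths in m; the calibration is good to about 2 mm. A picture is of the moment at which its call begins: read the wrist's pose just before it. camera_params takes no time and is no camera call; for the wrist camera it gives the pose at the moment of the call.
- robot.hand_in(): hands the job in; it is judged then, once.
The state is a dict: "t": time; "joint_positions": joint angles; "dq": joint speeds; "joint_torque": joint torques, N m; "ee_pos": TCP position; "ee_rot": TCP orientation; "contact_force": force on the tool from outside, world axes, zero at the start; "ft_torque": the same for the moment, N m; "gripper_width": finger opening in m; "finger_force": force on a finger pad.
Only numpy, scipy, OpenCV 4.12 (cv2) and the standard library are available. Lean on these libraries where they do the work, as an engineer would, in place of code of your own. Each camera call takes 0.05 s, during which the arm holds its last target. There are 200 camera calls.

## Task

Lift the loose lid off the leaning tumbling barrel by its knob and set it down gently, without dropping it, flat and knob up in the empty tray. Then put the largest of the three bangles inside the open barrel. Leave the two smaller bangles and everything else on the bench where they are.

Things in the scene. Friction and masses are not known exactly. Their poses are not given: they have to be found in the camera images.
- barrel: open round grey plastic barrel of a small tumbling machine, fixed, leaning 32 degrees from vertical towards the robot. Origin: centre of the mouth in the rim plane, 170 mm above the bench; z points out of the mouth along the barrel's axis, y is level, x up the slope of the rim. Mouth 140 mm inside, 152 mm outside; 82 mm deep, 20 mm narrower at the floor
- nozzle_tip (a point): lower edge of the tip of a fixed aluminium extraction nozzle, 42 mm wide, 50 mm high, that reaches over the barrel from the machine's back and ends 10 mm past the mouth's centre towards the robot, 300 mm above the bench. No room for a gripper straight above the knob; the way in and out is from the robot's side, along the barrel's axis
- lid: loose lid, about 0.3 kg: aluminium disc 156 mm in diameter, 5 mm thick at the edge, 10 mm in the middle, with a plug below, 124 mm in diameter and 9 mm high, that sits in the mouth (8 mm play all round). Origin on its axis at the flange's underside (in the rim plane when closed, 9 mm above the floor when it lies flat); z points up through the knob
- lid_knob (a point): middle of the lid's black round knob, 31 mm above the lid's origin on its axis: knob 30 mm in diameter, from 18 to 44 mm above the lid's origin, on a 22 mm neck
- tray: the empty green tray with a white liner, fixed on the bench: 250 (x) by 220 (y) mm outside, walls 6 mm thick and 24 mm high, floor about 6 mm thick; origin at the centre of its underside, z up
- pad: white pad on the bench on which the three bangles lie in a row along its x: 320 by 130 mm, 4 mm thick, fixed; origin at the centre of its underside
- bangle_large: the largest bangle: plain polished metal band lying flat on the pad, 84 mm outside, 64 mm inside diameter (wall 10 mm), 16 mm high; origin at the centre of its underside. About 0.12 kg.
- bangle_small_a: a smaller look-alike bangle: plain polished metal band lying flat on the pad, 66 mm outside, 46 mm inside diameter, 16 mm high; origin at the centre of its underside. Stays where it is.
- bangle_small_b: a smaller look-alike bangle: plain polished metal band lying flat on the pad, 66 mm outside, 46 mm inside diameter, 16 mm high; origin at the centre of its underside. Stays where it is.
- bottle: bystander: white plastic bottle, 60 mm in diameter, 150 mm high; origin at its underside
- jar: bystander: amber glass jar, 64 mm in diameter, 70 mm high; origin at its underside
- dish: bystander: white bowl, 90 mm in diameter, 30 mm high; origin at its underside
- brush: bystander: wooden hand brush, 170 mm long, lying along its x; origin at its underside
- caliper: bystander: steel caliper, 190 mm long, lying along its x; origin at its underside
Things that resemble listed ones, but are neither listed nor needed, are in the scene too. Leave any yellow look-alike of the bangle_large alone. Leave any yellow look-alike of the lid alone.

How it is judged:
By the outcome, as a careful person would: the job done as asked, in the order asked, and still so for the second after the job is handed in, with the robot touching nothing.
It also fails if it takes over 54 s, if anything falls off the work surface, if the arm or the gripper's body presses on something with over 40 N, if the wrist force passes 120 N, or if a joint passes its speed limit or range.

## Working session

There is one attempt and no reset: what is moved stays moved. The work goes in short steps, Python scripts to look and compute and a tool call to move; the robot and the scene stay as the last step left them, time stands still between calls to the robot, and variables do not carry over. Pictures are saved under pics/ and viewed, at most 10 in all, crops included, and the job is handed in when it is done.

Besides the shell and the picture viewer there is one more tool, called after ">>>" by a JSON object that holds its "api" and its "payload". move_arm: Moves the arm, as the interface text tells. Its arguments: {"type":"object","properties":{"plan":{"type":"array","items":{"type":"array"}},"grip":{"type":"number"},"force":{"type":"number"}},"required":["plan"]}

```bash
mkdir -p pics; ls
python3 - <<'E'
from workcell import robot, optics
import cv2,numpy as np
for n in("top","side"):
    im=optics.read_camera(n);cv2.imwrite(f"pics/{n}0.png",im[...,::-1]);p=optics.camera_params(n);print(n,p)
print(robot.state())
E
```

```text
pics
top {'fov_y': 42.5135096606807, 'cx': 287.19053592406794, 'cy': 220.69424971022016, 'origin': array([ 0.38392356, -0.09222091,  1.71340933]), 'attitude': array([-2.16616683,  2.12046702, -0.1543887 ])}
side {'fov_y': 50.25523207581998, 'cx': 270.4815730354665, 'cy': 212.70287973687041, 'origin': array([-0.11999726,  0.61857513,  0.93512108]), 'attitude': array([-0.93488178,  2.34280777, -1.17221336])}
{'t': 0.1, 'joint_positions': array([ 1.15309719,  0.46937559, -0.04862333,  1.53355414,  0.02411   ,
        1.14097978, -0.08234117]), 'dq': array([ 0.00120368, -0.00069809, -0.00064042, -0.00288721, -0.00137981,
        0.00052263,  0.0004585 ]), 'joint_torque': array([ 7.76305460e-04, -5.11517322e+01, -4.69709281e-02, -2.38392001e+01,
        1.08171394e-02,  4.40926829e-03,  4.53124301e-05]), 'ee_pos': array([ 0.25571122, -0.62413888,  0.23036506]), 'ee_rot': array([-3.08075689e+00, -6.06585014e-01,  6.09150537e-04]), 'contact_force': array([ 0.07247854, -0.16616554,  0.40080837]), 'ft_torque': array([-0.01478677,  0.00837225, -0.01007636]), 'finger_force': 0.0, 'gripper_width': 0.08480050688237543}
```

View pics/top0.png

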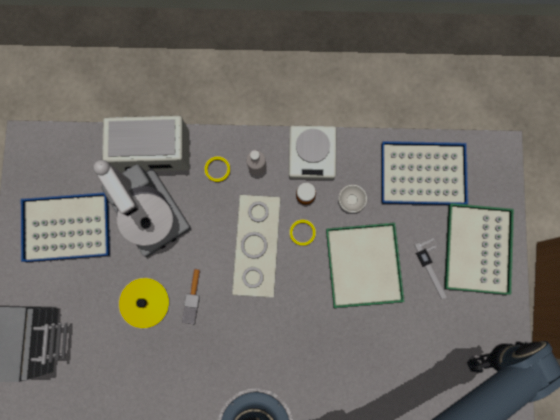

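View pics/side0.png

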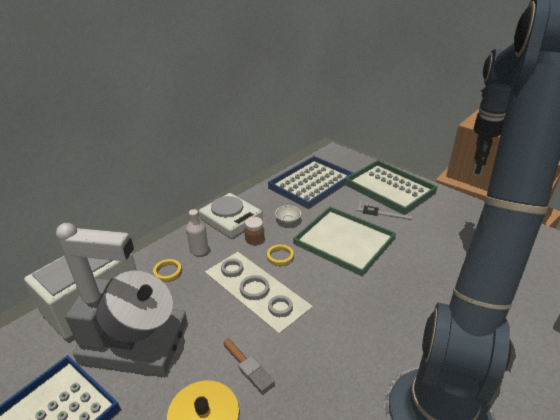

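The top picture shows the silvery lid with its black knob on the barrel at about (145,220) and the nozzle above it. The empty tray is at (364,265), and the pad at (256,245) has three bangles, the middle one (254,245) being the largest. The yellow lid (143,302) and the yellow rings (217,169) and (303,232) are decoys. The side view agrees: knob (144,292), large bangle (254,288), tray (344,240).

```bash
cat > h.py <<'E'
from workcell import robot, optics
import cv2,numpy as np
from scipy.spatial.transform import Rotation as R
def cam(n):
    p=optics.camera_params(n);f=210/np.tan(np.radians(p['fov_y']/2))
    return f,p['cx'],p['cy'],np.array(p['origin']),R.from_rotvec(p['attitude']).as_matrix()
def ray(c,u,v):
    f,cx,cy,o,A=c;d=A@np.array([(u-cx)/f,(v-cy)/f,1]);return o,d/np.linalg.norm(d)
def plane(c,u,v,z):
    o,d=ray(c,u,v);return o+d*(z-o[2])/d[2]
def proj(c,P):
    f,cx,cy,o,A=c;q=A.T@(np.asarray(P)-o);return np.array([cx+f*q[0]/q[2],cy+f*q[1]/q[2]])
def tri(c1,p1,c2,p2):
    o1,d1=ray(c1,*p1);o2,d2=ray(c2,*p2)
    s=np.linalg.lstsq(np.c_[d1,-d2],o2-o1,rcond=None)[0];a,b=o1+s[0]*d1,o2+s[1]*d2
    return (a+b)/2,np.linalg.norm(a-b)
E
python3 - <<'E'
from h import *
T,S=cam('top'),cam('side')
t=cv2.imread('pics/top0.png');s=cv2.imread('pics/side0.png')
def dark(im,x0,y0,x1,y1,th=45):
    m=(im[y0:y1,x0:x1].max(2)<th).astype(np.uint8);n,_,st,ce=cv2.connectedComponentsWithStats(m)
    return [(np.round(ce[i]+[x0,y0],1),st[i,4]) for i in range(1,n) if st[i,4]>15]
print(dark(t,120,195,175,245),dark(s,125,275,165,310))
# bright pad, tray via white mask
hsv=cv2.cvtColor(t,cv2.COLOR_BGR2HSV)
print(t[270,364],t[220,240],t[245,254],t[220,160],t[262,330])
for nm,(x0,y0,x1,y1),z in(('pad',(225,185,290,305),.004),('tray',(318,215,410,315),.006)):
    g=(t[y0:y1,x0:x1].min(2)>135).astype(np.uint8);g=cv2.morphologyEx(g,cv2.MORPH_CLOSE,np.ones((5,5)))
    c=max(cv2.findContours(g,0,2)[0],key=cv2.contourArea)+[x0,y0]
    r=cv2.minAreaRect(c.astype(np.float32));P=np.array([plane(T,u,v,z) for u,v in cv2.boxPoints(r)])
    print(nm,r,P.mean(0).round(4),np.linalg.norm(np.diff(P,axis=0),axis=1).round(3),(P[1]-P[0]).round(3))
a=cv2.resize(t[150:270,85:205],(400,400),interpolation=2);b=cv2.resize(s[215:375,70:190],(300,400),interpolation=2)
c=cv2.resize(t[190:305,225:290],(226,400),interpolation=2)
cv2.imwrite('pics/c1.png',np.hstack([a,b]))
cv2.imwrite('pics/c2.png',cv2.resize(t[185:305,220:300],(400,600),interpolation=2))
E
```

```text
[(array([131.2, 210.9]), np.int32(38)), (array([145. , 222.5]), np.int32(78)), (array([170.5, 240.5]), np.int32(24))] [(array([143.8, 292.9]), np.int32(139))]
[162 177 179] [164 180 178] [165 180 178] [150 151 155] [ 77 102  68]
pad ((255.87564086914062, 245.74111938476562), (41.32328796386719, 100.67208099365234), 4.085616588592529) [0.5568 0.014  0.004 ] [0.321 0.133 0.321] [ 0.321 -0.011  0.   ]
tray ((364.2254638671875, 264.9795227050781), (73.33395385742188, 64.1898422241211), 84.80557250976562) [ 0.5019 -0.33    0.006 ] [0.205 0.231 0.201] [ 0.023 -0.204  0.   ]
```

View pics/c1.png

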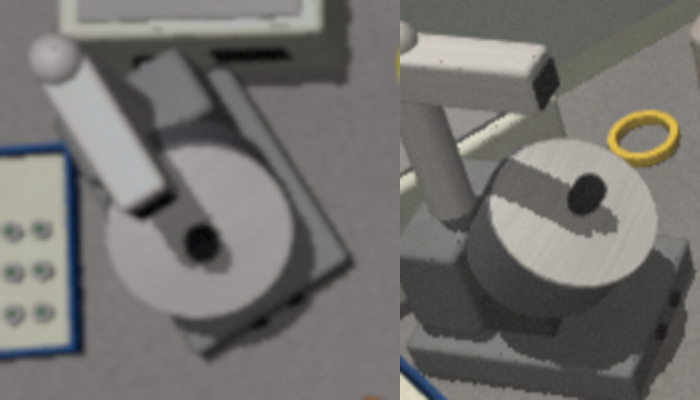

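The crops show knob centres at crop (203,242) in the top view and (587,194) in the side view. The nozzle lies above the lid, and the base edges run along (128,192), which gives the lean direction.

Run:
```python
from h import *
T,S=cam('top'),cam('side')
k,e=tri(T,(145,222.5),S,(143.8,292.9));print('knob',k,e)
q=lambda x,y:(85+x*.3,150+y*.3)
for a,b,z in(((222,70),(350,262),.05),((45,95),(120,212),.33),((203,355),(350,262),.04)):
    A,B=plane(T,*q(*a),z),plane(T,*q(*b),z);d=B-A;print(A.round(3),B.round(3),np.degrees(np.arctan2(d[1],d[0])))
t=cv2.imread('pics/top0.png');s=cv2.imread('pics/side0.png')
# nozzle tip tri
print('tip lower mid', tri(T,q(155,208),S,(70+.4*143,215+.4*100)))
for dx in [0]:
    y=np.radians(-147.)
    ax=np.array([np.sin(np.radians(32))*np.cos(y),np.sin(np.radians(32))*np.sin(y),np.cos(np.radians(32))])
    print('axis',ax,'lid origin',k-.031*ax)
# bangles: dark/bright edges in pad -> Canny ring outlines
g=cv2.cvtColor(t,cv2.COLOR_BGR2GRAY);sub=cv2.resize(g[190:300,230:285],None,fx=6,fy=6,interpolation=2)
c=cv2.HoughCircles(sub,3,1.5,120,param1=120,param2=.6,minRadius=40,maxRadius=95)
for x,y,r in c[0]:
    u,v=230+x/6,190+y/6;print('ring',u,v,r/6,plane(T,u,v,.02),'diam mm',2*r/6*1.69/540*1000)
```

```text
knob [0.59544024 0.32007398 0.19178684] 0.0005476931301882979
[0.78  0.348 0.05 ] [0.599 0.218 0.05 ] -144.26601562456108
[0.69  0.412 0.33 ] [0.598 0.347 0.33 ] -144.6236375977137
[0.51  0.352 0.04 ] [0.6   0.219 0.04 ] -55.80054148254022
tip lower mid (array([0.60661031, 0.32768686, 0.30483145]), np.float64(0.0016337713182167039))
axis [-0.44442769 -0.28861472  0.8480481 ] lid origin [0.6092175  0.32902103 0.16549735]Traceback (most recent call last):
  File "<stdin>", line 17, in <module>
TypeError: 'NoneType' object is not subscriptable
```

View pics/c2.png

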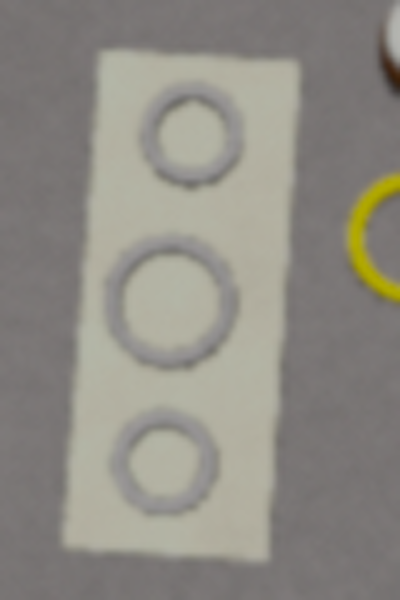

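Candidate bangles: (258,212) at about 20 px across, (254,245) at about 26 px (≈ 83 mm), (253,277) at about 21 px, and yellow rings. The middle one, 84 mm and not yellow, is the large bangle. First I move to the barrel with the tool tilted along its axis.

```bash
cat >> h.py <<'E'
YAW=np.radians(-145);th=np.radians(32)
AX=np.array([np.sin(th)*np.cos(YAW),np.sin(th)*np.sin(YAW),np.cos(th)])
UP=np.array([-np.cos(th)*np.cos(YAW),-np.cos(th)*np.sin(YAW),np.sin(th)])
def rot(z,y):
    z=np.array(z,float);y=np.array(y,float);return R.from_matrix(np.c_[np.cross(y,z),y,z])
def delta(p,r=None):
    s=robot.state();c=R.from_rotvec(s['ee_rot'])
    print('t',round(s['t'],2),'shift',((np.array(p)-s['ee_pos'])*1000).round(1),'turn',[] if r is None else (r*c.inv()).as_rotvec().round(3),'F',s['contact_force'].round(1),'w',s['gripper_width'])
E
python3 - <<'E'
from h import *
K=np.array([.5955,.3203,.194])
delta(K+.12*AX,rot(-AX,UP))
T=cam('top')
print(plane(T,254.4,245.2,.02),K+.12*AX)
E
```

```text
t 0.1 shift [287.7 908.   65.4] turn [-0.18  -0.615  1.74 ] F [ 0.1 -0.2  0.4] w 0.08480050688237543
[0.55464062 0.01778914 0.02      ] [0.54340987 0.2838261  0.29576577]
```

>>> {"api": "move_arm", "payload": {"plan": [[[290,450,180],[-0.09,-0.3,0.85]],[[290,450,180],[-0.09,-0.3,0.85]],[[290,450,180],[-0.09,-0.3,0.85]],[[290,450,180],[-0.09,-0.3,0.85]],[[290,450,180],[-0.09,-0.3,0.85]],[[290,450,180],[-0.09,-0.3,0.85]],[[290,450,180],[-0.09,-0.3,0.85]],[[290,450,180],[-0.09,-0.3,0.85]]], "grip": 0.6}}

```text
t: 1.1
ee_pos: [0.5131, -0.2245, 0.3911]
ee_rot: [2.415, 1.734, 0.402]
contact_force: [0.9, -0.7, -0.2]
gripper_width: 0.0684
finger_force: 0.0
```

Run:
```python
from h import *
K=np.array([.5955,.3203,.194])
delta(K+.12*AX,rot(-AX,UP))
```

```text
t 1.1 shift [ 30.4 508.4 -95.3] turn [-0.091 -0.312  0.891] F [ 0.9 -0.7 -0.2] w 0.06835559432876041
```

>>> {"api": "move_arm", "payload": {"plan": [[[30,508,-95],[-0.091,-0.312,0.891]],[[30,508,-95],[-0.091,-0.312,0.891]],[[30,508,-95],[-0.091,-0.312,0.891]],[[30,508,-95],[-0.091,-0.312,0.891]],[[30,508,-95],[-0.091,-0.312,0.891]],[[30,508,-95],[-0.091,-0.312,0.891]],[[30,508,-95],[-0.091,-0.312,0.891]],[[30,508,-95],[-0.091,-0.312,0.891]]]}}

```text
t: 2.1
ee_pos: [0.5405, 0.2474, 0.3012]
ee_rot: [1.293, 2.482, 0.708]
contact_force: [1.2, -0.9, 0.4]
gripper_width: 0.0687
finger_force: 0.0
```

Run:
```python
from h import *
K=np.array([.5955,.3203,.194])
delta(K+.12*AX,rot(-AX,UP))
W=cam('wrist');im=optics.read_camera('wrist');cv2.imwrite('pics/w1.png',im[...,::-1])
print(proj(W,K),proj(W,K-.031*AX),optics.camera_params('wrist'))
print(proj(W,robot.state()['ee_pos']))
```

```text
t 2.1 shift [ 2.9 36.5 -5.5] turn [ 0.002 -0.002  0.001] F [ 1.2 -0.9  0.4] w 0.06868402097077494
[301.15077535 165.49032266] [299.20624055 158.99175328] {'fov_y': 61.95656286347072, 'cx': 280.14205573359186, 'cy': 213.23949640406315, 'origin': array([0.43062984, 0.27735584, 0.42162909]), 'attitude': array([2.775798  , 0.74868946, 0.92434815])}
[285.29250318 264.11179744]
```

View pics/w1.png

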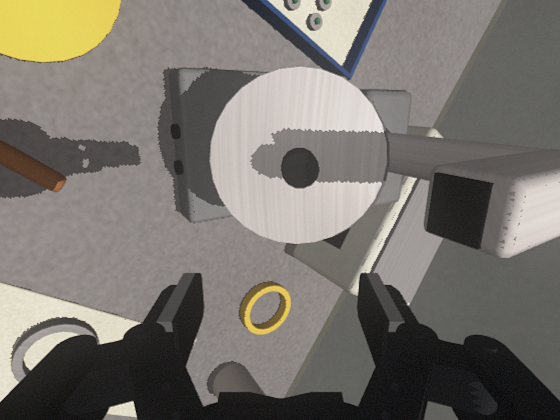

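The knob is at (300,168) against a predicted (301,166), and the disc is centred near (299,155), so the estimate holds. I go down along the axis, stopping 50 mm short.

Run:
```python
from h import *
K=np.array([.5955,.3203,.194])
delta(K+.12*AX,rot(-AX,UP));delta(K+.03*AX,rot(-AX,UP))
```

```text
t 2.15 shift [ 5.4 27.8 -5.5] turn [-0.003 -0.003 -0.01 ] F [-0.9  5.3  0.9] w 0.0681012016376873
t 2.15 shift [ 44.4  55.1 -81.8] turn [-0.003 -0.003 -0.01 ] F [-0.9  5.3  0.9] w 0.0681012016376873
```

>>> {"api": "move_arm", "payload": {"plan": [[[1,18,-3],[0,0,0]],[[1,18,-3],[0,0,0]],[[20,31,-41],[0,0,0]],[[40,45,-79],[0,0,0]],[[40,45,-79],[0,0,0]],[[40,45,-79],[0,0,0]]]}}

```text
t: 2.9
ee_pos: [0.5812, 0.2902, 0.2238]
ee_rot: [1.293, 2.481, 0.708]
contact_force: [0.0, 0.3, -0.3]
gripper_width: 0.0684
finger_force: 0.0
```

Run:
```python
from h import *
K=np.array([.5955,.3203,.194])
delta(K-.016*AX,rot(-AX,UP))
W=cam('wrist');im=optics.read_camera('wrist');cv2.imwrite('pics/w2.png',im[...,::-1])
print(proj(W,K+.013*AX),proj(W,K-.026*AX))
m=(im.max(2)<40).astype(np.uint8)[80:250,180:400];n,_,st,ce=cv2.connectedComponentsWithStats(m)
print([(ce[i]+[180,80],st[i]) for i in range(1,n) if st[i,4]>100])
```

```text
t 2.9 shift [ 21.3  35.  -43.4] turn [ 0.002 -0.001  0.001] F [ 0.   0.3 -0.3] w 0.06840519022821435
[296.90843258 227.31268768] [294.08235276 205.11109236]
[]
```

View pics/w2.png

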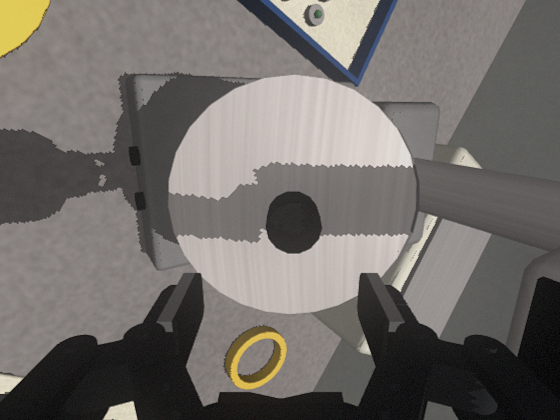

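The knob is at (294,222), 2 px from prediction; the tool is 20 mm to the side. I correct that first, then go straight down the axis.

>>> {"api": "move_arm", "payload": {"plan": [[[1,20,-4],[0,0,0]],[[1,20,-4],[0,0,0]],[[8,25,-18],[0,0,0]],[[15,30,-31],[0,0,0]],[[21,35,-43],[0,0,0]],[[21,35,-43],[0,0,0]],[[21,35,-43],[0,0,0]]]}}

```text
t: 3.82
ee_pos: [0.6003, 0.3231, 0.1783]
ee_rot: [1.297, 2.484, 0.7]
contact_force: [-5.0, -3.2, -5.2]
gripper_width: 0.0685
finger_force: 0.0
```

Run:
```python
from h import *
K=np.array([.5955,.3203,.194])
delta(K-.016*AX,rot(-AX,UP))
W=cam('wrist');im=optics.read_camera('wrist')
S=optics.read_camera('side')
cv2.imwrite('pics/w3.png',np.hstack([im[120:420,130:430],cv2.resize(S[190:370,50:230],(300,300))])[...,::-1])
print(proj(W,K+.013*AX)-[130,120])
```

```text
t 3.83 shift [2.1 2.1 2.2] turn [ 0.006 -0.006  0.003] F [-5.  -3.2 -5.2] w 0.06848665673669677
[158.85667977 200.7792144 ]
```

View pics/w3.png

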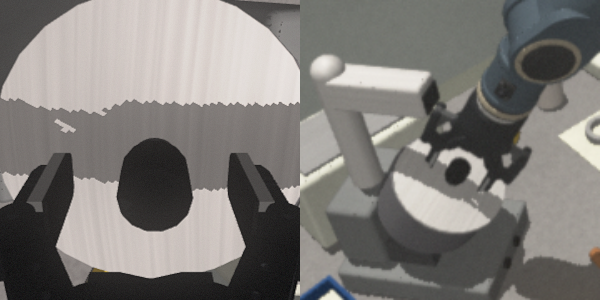

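The knob is centred between the fingers, at crop (155,185). However, the force points down-slope, so the upper side of the gripper is brushing the nozzle. I back off and turn 90° so that the fingers close level.

>>> {"api": "move_arm", "payload": {"plan": [[[-5,-4,-3],[0,0,0]],[[-14,-10,13],[0,0,0]],[[-27,-19,38],[0,0,0]],[[-39,-27,66],[0,0,0]],[[-39,-27,66],[-0.14,-0.1,0.27]],[[-39,-27,66],[-0.22,-0.15,0.42]],[[-39,-27,66],[-0.3,-0.21,0.58]],[[-39,-27,66],[-0.38,-0.26,0.74]]]}}

```text
t: 4.92
ee_pos: [0.5637, 0.299, 0.2478]
ee_rot: [0.273, 2.659, 0.496]
contact_force: [0.5, 0.2, -0.5]
gripper_width: 0.0685
finger_force: 0.0
```

Run:
```python
from h import *
K=np.array([.5955,.3203,.194])
r=rot(-AX,np.cross(AX,UP))
delta(K+.064*AX,r)
```

```text
t 4.92 shift [4.  1.8 0.5] turn [-0.351 -0.244  0.693] F [ 0.5  0.2 -0.5] w 0.0685433829315197
```

>>> {"api": "move_arm", "payload": {"plan": [[[4,2,0],[-0.08,-0.05,0.15]],[[4,2,0],[-0.15,-0.1,0.3]],[[4,2,0],[-0.22,-0.15,0.44]],[[4,2,0],[-0.3,-0.2,0.58]],[[4,2,0],[-0.351,-0.244,0.693]],[[4,2,0],[-0.351,-0.244,0.693]],[[15,10,-22],[-0.351,-0.244,0.693]],[[15,10,-22],[-0.351,-0.244,0.693]]]}}

```text
t: 5.92
ee_pos: [0.5781, 0.3085, 0.2233]
ee_rot: [-0.772, 2.487, 0.223]
contact_force: [-0.3, -0.2, -0.1]
gripper_width: 0.0687
finger_force: 0.0
```

Run:
```python
from h import *
K=np.array([.5955,.3203,.194])
r=rot(-AX,np.cross(AX,UP))
delta(K-.016*AX,r)
```

```text
t 5.92 shift [ 24.4  16.6 -42.8] turn [ 0.    -0.005  0.009] F [-0.3 -0.2 -0.1] w 0.06873624573073188
```

>>> {"api": "move_arm", "payload": {"plan": [[[10,7,-18],[0,0,0]],[[19,13,-34],[0,0,0]],[[24,17,-43],[0,0,0]],[[24,17,-43],[0,0,0]],[[24,17,-43],[0,0,0]]]}}

```text
t: 6.55
ee_pos: [0.6019, 0.3261, 0.1817]
ee_rot: [-0.773, 2.485, 0.223]
contact_force: [0.2, -1.1, 0.0]
gripper_width: 0.0685
finger_force: 0.0
```

>>> {"api": "move_arm", "payload": {"plan": [[[0,0,0],[0,0,0]],[[0,0,0],[0,0,0]],[[0,0,0],[0,0,0]],[[0,0,0],[0,0,0]],[[0,0,0],[0,0,0]],[[0,0,0],[0,0,0]]], "grip": -1, "force": 70}}

```text
t: 7.3
ee_pos: [0.6028, 0.3245, 0.1816]
ee_rot: [-0.772, 2.485, 0.219]
contact_force: [-1.8, -5.0, 6.4]
gripper_width: 0.0277
finger_force: 68.4
```

The knob is gripped at 68 N. I pull the lid out along the axis.

>>> {"api": "move_arm", "payload": {"plan": [[[-4,-3,8],[0,0,0]],[[-9,-6,17],[0,0,0]],[[-15,-11,30],[0,0,0]],[[-24,-17,47],[0,0,0]],[[-35,-24,68],[0,0,0]],[[-48,-33,93],[0,0,0]],[[-62,-43,119],[0,0,0]],[[-70,-50,140],[0,0,0]]]}}

```text
t: 8.3
ee_pos: [0.5297, 0.2758, 0.3203]
ee_rot: [-0.777, 2.488, 0.223]
contact_force: [0.9, -0.4, -2.4]
gripper_width: 0.0276
finger_force: 70.1
```

Run:
```python
from h import *
s=robot.state();print(s['finger_force'],s['gripper_width'])
W=cam('wrist');im=optics.read_camera('wrist')
S=optics.read_camera('side')
cv2.imwrite('pics/w4.png',np.hstack([cv2.resize(im,(400,300)),cv2.resize(S[70:370,20:420],(400,300))])[...,::-1])
f=np.array([np.cos(np.radians(-33.3)),np.sin(np.radians(-33.3)),0])  # tray azimuth
for yy in (np.array([f[1],-f[0],0]),-np.array([f[1],-f[0],0])):
    delta([.502,-.330,.15],rot([0,0,-1],yy))
```

```text
70.11051535606384 0.02759297013050119
t 8.4 shift [ -29.1 -606.2 -172.2] turn [-0.654 -0.007  1.898] F [ 0.7  0.5 -3.4] w 0.02811770074455664
t 8.4 shift [ -29.1 -606.2 -172.2] turn [-0.006  0.59  -1.153] F [ 0.7  0.5 -3.4] w 0.02811770074455664
```

View pics/w4.png

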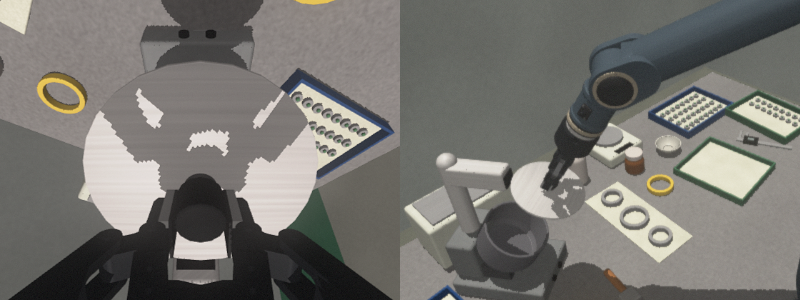

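The lid hangs square in the gripper and the barrel is open. I carry it over to the tray.

>>> {"api": "move_arm", "payload": {"plan": [[[0,-50,0],[0,0.06,-0.11]],[[-5,-100,-10],[0,0.14,-0.25]],[[-7,-160,-15],[0,0.2,-0.4]],[[-10,-220,-20],[-0.002,0.28,-0.55]],[[-13,-280,-30],[-0.003,0.36,-0.7]],[[-16,-340,-40],[-0.004,0.44,-0.85]],[[-19,-400,-50],[-0.005,0.51,-1.0]],[[-23,-460,-60],[-0.006,0.59,-1.15]]]}}

```text
t: 9.4
ee_pos: [0.5086, -0.1853, 0.2595]
ee_rot: [-0.902, -3.005, -0.003]
contact_force: [1.0, -0.3, -2.8]
gripper_width: 0.028
finger_force: 70.5
```

Run:
```python
from h import *
f=np.array([np.cos(np.radians(-33.3)),np.sin(np.radians(-33.3)),0])
delta([.502,-.330,.06],rot([0,0,-1],-np.array([f[1],-f[0],0])))
```

```text
t 9.4 shift [  -6.6 -144.7 -199.5] turn [-0.003 -0.003  0.002] F [ 1.  -0.3 -2.8] w 0.02796490223469971
```

>>> {"api": "move_arm", "payload": {"plan": [[[-3,-55,-20],[0,0,0]],[[-6,-110,-40],[0,0,0]],[[-6,-145,-70],[0,0,0]],[[-6,-145,-115],[0,0,0]],[[-6,-145,-155],[0,0,0]],[[-6,-145,-185],[0,0,0]],[[-6,-145,-200],[0,0,0]],[[-6,-145,-200],[0,0,0]]]}}

```text
t: 10.4
ee_pos: [0.5026, -0.3285, 0.0596]
ee_rot: [-0.896, -3.008, -0.007]
contact_force: [0.3, 0.5, -3.3]
gripper_width: 0.0283
finger_force: 70.6
```

Run:
```python
from h import *
f=np.array([np.cos(np.radians(-33.3)),np.sin(np.radians(-33.3)),0])
delta([.502,-.330,.03],rot([0,0,-1],-np.array([f[1],-f[0],0])))
s=optics.read_camera('side');w=optics.read_camera('wrist')
cv2.imwrite('pics/s5.png',np.hstack([cv2.resize(w,(400,300)),cv2.resize(s[180:300,260:420],(400,300),interpolation=2)])[...,::-1])
```

```text
t 10.4 shift [ -0.6  -1.5 -29.6] turn [-0.005 -0.002 -0.002] F [ 0.3  0.5 -3.3] w 0.028267386458484322
```

View pics/s5.png

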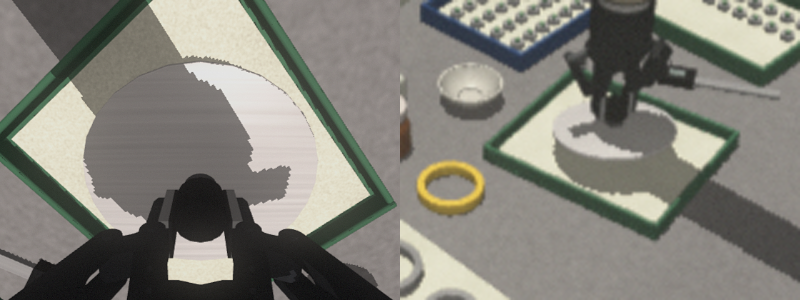

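The lid is level and centred over the tray. I lower it slowly and watch the force.

>>> {"api": "move_arm", "payload": {"plan": [[[0,0,-6],[0,0,0]],[[0,0,-12],[0,0,0]],[[0,0,-17],[0,0,0]],[[0,0,-21],[0,0,0]],[[0,0,-24],[0,0,0]],[[0,0,-26],[0,0,0]],[[0,0,-26],[0,0,0]]]}}

```text
t: 11.38
ee_pos: [0.5013, -0.3274, 0.0371]
ee_rot: [-0.895, -3.005, -0.004]
contact_force: [-12.0, 7.2, 18.7]
gripper_width: 0.0282
finger_force: 73.5
```

>>> {"api": "move_arm", "payload": {"plan": [[[0,0,-1],[0,0,0]],[[0,0,-2],[0,0,0]],[[0,0,-3],[0,0,0]],[[0,0,-3],[0,0,0]]]}}

```text
t: 11.88
ee_pos: [0.5016, -0.3272, 0.0341]
ee_rot: [-0.895, -3.006, -0.004]
contact_force: [-11.0, 6.1, 19.5]
gripper_width: 0.0279
finger_force: 73.7
```

>>> {"api": "move_arm", "payload": {"plan": [[[0,0,-1],[0,0,0]],[[0,0,-2],[0,0,0]],[[0,0,-3],[0,0,0]],[[0,0,-3],[0,0,0]]]}}

```text
t: 12.38
ee_pos: [0.5018, -0.3271, 0.0313]
ee_rot: [-0.895, -3.006, -0.004]
contact_force: [-11.4, 6.6, 20.1]
gripper_width: 0.0284
finger_force: 74.3
```

Run:
```python
from h import *
s=optics.read_camera('side');w=optics.read_camera('wrist')
cv2.imwrite('pics/s6.png',np.hstack([cv2.resize(w[60:360,80:480],(400,300)),cv2.resize(s[190:280,290:410],(400,300),interpolation=2)])[...,::-1])
print(robot.state()['ft_torque'])
```

```text
[ 1.08363377  1.82157078 -0.02094168]
```

View pics/s6.png

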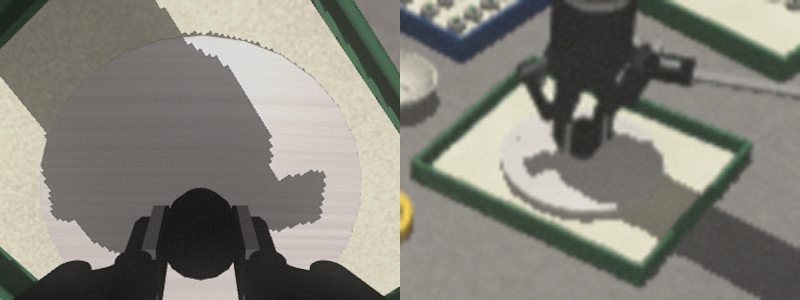

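>>> {"api": "move_arm", "payload": {"plan": [[[0,0,-1],[0,0,0]],[[0,0,-2],[0,0,0]],[[0,0,-2],[0,0,0]]]}}

```text
t: 12.85
ee_pos: [0.5018, -0.3272, 0.0309]
ee_rot: [-0.895, -3.006, -0.002]
contact_force: [-14.5, 7.8, 30.4]
gripper_width: 0.0283
finger_force: 75.8
```

The force rises steeply and the tool stops, so the lid is down. I ease the pressure and then open.

>>> {"api": "move_arm", "payload": {"plan": [[[0,0,1],[0,0,0]],[[0,0,2],[0,0,0]],[[0,0,2],[0,0,0]]], "force": 25}}

```text
t: 13.22
ee_pos: [0.5023, -0.3273, 0.031]
ee_rot: [-0.895, -3.007, -0.005]
contact_force: [-9.4, 5.9, 17.3]
gripper_width: 0.0283
finger_force: 74.0
```

>>> {"api": "move_arm", "payload": {"plan": [[[0,0,0],[0,0,0]],[[0,0,0],[0,0,0]],[[0,0,0],[0,0,0]],[[0,0,0],[0,0,0]]], "grip": 0.4}}

```text
t: 13.72
ee_pos: [0.503, -0.3293, 0.0286]
ee_rot: [-0.898, -3.01, -0.006]
contact_force: [-0.7, 0.1, -0.2]
gripper_width: 0.0597
finger_force: 0.0
```

>>> {"api": "move_arm", "payload": {"plan": [[[0,0,10],[0,0,0]],[[0,0,30],[0,0,0]],[[0,0,70],[0,0,0]],[[0,0,130],[0,0,0]],[[0,0,180],[0,0,0]]]}}

```text
t: 14.35
ee_pos: [0.5036, -0.3289, 0.2127]
ee_rot: [0.896, 3.009, 0.005]
contact_force: [0.8, -0.7, -0.1]
gripper_width: 0.0601
finger_force: 0.0
```

Run:
```python
from h import *
T=cam('top');S=cam('side');W=cam('wrist')
t=optics.read_camera('top')[...,::-1].copy();s=optics.read_camera('side')[...,::-1].copy();w=optics.read_camera('wrist')[...,::-1].copy()
cv2.imwrite('pics/t7.png',t);cv2.imwrite('pics/s7.png',s);cv2.imwrite('pics/w7.png',w)
cv2.imwrite('pics/v7.png',np.hstack([cv2.resize(w,(400,300)),cv2.resize(s[190:280,290:410],(400,300),interpolation=2)]))
# bangle via top: gap mask within the pad
o=cv2.imread('pics/top0.png')
x0,y0=225,215;c=o[y0:y0+60,x0:x0+60].astype(int)
print('bangle',plane(T,254.4,245.2,.02))
b=plane(T,254.4,245.2,.02)
print('side check',proj(S,b))
for d in([0,1,0],[0,-1,0]):delta([b[0],b[1]+.037,.15],rot([0,0,-1],d))
```

```text
bangle [0.55464062 0.01778914 0.02      ]
side check [254.69690572 284.98585163]
t 14.5 shift [ 49.6 384.2 -63.5] turn [-0.001  0.007  0.579] F [ 0.1  0.6 -0.8] w 0.05997203574096049
t 14.5 shift [ 49.6 384.2 -63.5] turn [ 9.000e-03  1.000e-03 -2.562e+00] F [ 0.1  0.6 -0.8] w 0.05997203574096049
```

View pics/v7.png

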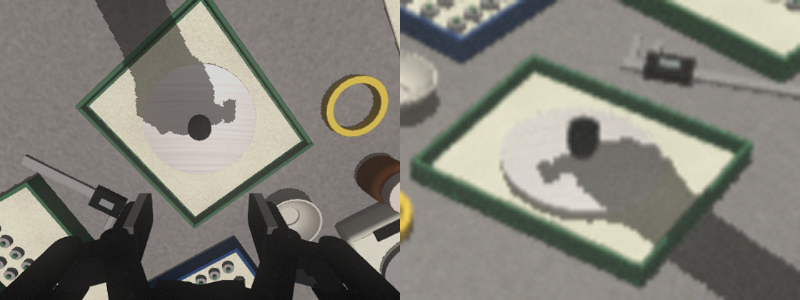

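The lid lies flat and knob up in the tray, with the knob at about crop (200,127). Next I go above the large bangle's +y wall and narrow the fingers. The picture allowance is used up, so from here I measure by numbers only.

>>> {"api": "move_arm", "payload": {"plan": [[[0,40,20],[0,0,0.1]],[[10,100,20],[0,0.001,0.2]],[[20,160,10],[0,0.003,0.3]],[[28,220,0],[0,0.004,0.4]],[[35,280,-20],[0,0.006,0.5]],[[43,340,-40],[0,0.007,0.579]],[[50,384,-63],[0,0.007,0.579]],[[50,384,-63],[0,0.007,0.579]]], "grip": -0.3}}

```text
t: 15.5
ee_pos: [0.5508, 0.0596, 0.1443]
ee_rot: [0.013, -3.129, -0.005]
contact_force: [1.5, -0.9, 0.3]
gripper_width: 0.0299
finger_force: 0.0
```

Run:
```python
from h import *
W=cam('wrist');w=optics.read_camera('wrist')[...,::-1].copy();cv2.imwrite('pics/w8.png',w)
b=np.array([.5546,.0178,.02])
print(robot.state()['ee_pos'],robot.state()['gripper_width'],'pred',proj(W,b),proj(W,b+[.042,0,0]),proj(W,b+[0,.042,0]))
# inner hole = light pad region enclosed by ring: rectify to plane z=.02 at 0.5 mm/px
g=np.mgrid[0:300,0:300].reshape(2,-1).T*.0005
P=np.c_[b[0]-.075+g[:,0],b[1]-.075+g[:,1],np.full(len(g),.02)]
uv=np.array([proj(W,p) for p in P]).astype(np.float32).reshape(300,300,2)
r=cv2.remap(w,uv[...,0],uv[...,1],1);cv2.imwrite('pics/r8.png',r)
e=r.astype(int)
for off in(-20,0,20):
  print(off,'along x',r[::6,150+off].mean(1).round().astype(int).tolist())
  print(off,'along y',r[150+off,::6].mean(1).round().astype(int).tolist())
```

```text
[0.55172296 0.05671194 0.14483095] 0.030007971505869573 pred [227.154056  209.2034329] [229.06872174 257.34901749] [279.80452487 209.54772482]
-20 along x [84, 82, 100, 112, 112, 111, 112, 112, 113, 113, 111, 114, 100, 89, 86, 87, 95, 111, 112, 149, 208, 200, 204, 202, 205, 201, 195, 208, 204, 205, 203, 202, 207, 112, 75, 77, 160, 155, 149, 197, 205, 198, 202, 205, 201, 175, 54, 52, 53, 54]
-20 along y [131, 129, 129, 131, 148, 200, 205, 196, 198, 191, 200, 195, 202, 139, 149, 153, 110, 191, 197, 200, 203, 198, 204, 198, 203, 199, 196, 203, 205, 114, 112, 110, 110, 112, 113, 112, 79, 82, 82, 70, 110, 109, 111, 109, 112, 74, 113, 123, 123, 128]
0 along x [86, 84, 81, 110, 111, 113, 112, 110, 111, 114, 111, 110, 79, 86, 83, 81, 111, 113, 112, 114, 195, 201, 203, 203, 206, 206, 205, 207, 205, 205, 203, 200, 202, 202, 116, 74, 80, 151, 154, 150, 206, 204, 193, 125, 83, 77, 78, 76, 76, 77]
0 along y [131, 133, 134, 131, 142, 194, 202, 194, 195, 193, 197, 197, 187, 151, 152, 142, 70, 205, 198, 201, 205, 203, 203, 203, 204, 206, 206, 203, 206, 204, 204, 203, 201, 205, 208, 112, 113, 83, 81, 84, 183, 204, 202, 205, 194, 124, 128, 130, 130, 126]
20 along x [86, 81, 82, 110, 110, 111, 104, 112, 108, 110, 108, 108, 67, 84, 83, 80, 109, 114, 111, 113, 111, 151, 207, 202, 206, 205, 204, 207, 203, 207, 205, 200, 202, 202, 113, 75, 99, 163, 158, 160, 202, 206, 71, 65, 56, 56, 54, 53, 54, 53]
20 along y [133, 134, 135, 131, 168, 200, 200, 198, 197, 196, 192, 194, 204, 147, 151, 154, 72, 75, 183, 203, 199, 205, 204, 204, 205, 205, 203, 203, 206, 205, 203, 202, 205, 200, 203, 165, 76, 154, 149, 140, 201, 198, 202, 203, 183, 131, 129, 134, 130, 127]
```

The bangle's centre comes out at (0.5565, 0.021), with an 84 mm span confirmed by the scan lines. I descend on its +y wall.

>>> {"api": "move_arm", "payload": {"plan": [[[5,1,-40],[0,0,0]],[[5,1,-80],[0,0,0]],[[5,1,-110],[0,0,0]],[[5,1,-110],[0,0,0]],[[5,1,-110],[0,0,0]]]}}

```text
t: 16.18
ee_pos: [0.5589, 0.0551, 0.0371]
ee_rot: [-0.003, -3.135, -0.002]
contact_force: [0.1, 0.0, 1.2]
gripper_width: 0.0299
finger_force: 0.0
```

Run:
```python
from h import *
delta([.5565,.058,.007],rot([0,0,-1],[0,1,0]))
```

```text
t 16.18 shift [ -2.4   2.9 -30.1] turn [-0.001 -0.007  0.002] F [0.1 0.  1.2] w 0.029936710550692844
```

>>> {"api": "move_arm", "payload": {"plan": [[[-2,3,-6],[0,0,0]],[[-2,3,-14],[0,0,0]],[[-2,3,-22],[0,0,0]],[[-2,3,-28],[0,0,0]],[[-2,3,-30],[0,0,0]],[[-2,3,-30],[0,0,0]]]}}

```text
t: 16.92
ee_pos: [0.5559, 0.0589, 0.0056]
ee_rot: [-0.001, -3.133, -0.002]
contact_force: [-0.2, -0.1, -0.1]
gripper_width: 0.03
finger_force: 0.0
```

>>> {"api": "move_arm", "payload": {"plan": [[[0,0,0],[0,0,0]],[[0,0,0],[0,0,0]],[[0,0,0],[0,0,0]],[[0,0,0],[0,0,0]],[[0,0,0],[0,0,0]]], "grip": -1, "force": 50}}

```text
t: 17.55
ee_pos: [0.5564, 0.059, 0.0061]
ee_rot: [-0.001, -3.134, -0.002]
contact_force: [0.2, 0.9, 2.9]
gripper_width: 0.0084
finger_force: 46.6
```

Gripped, at 8.4 mm and 47 N. I lift and compute the approach to the barrel.

>>> {"api": "move_arm", "payload": {"plan": [[[0,0,8],[0,0,0]],[[0,0,25],[0,0,0]],[[0,0,60],[0,0,0]],[[0,0,110],[0,0,0]],[[0,0,170],[0,0,0]],[[0,0,230],[0,0,0]],[[0,0,270],[0,0,0]],[[0,0,270],[0,0,0]]], "force": 70}}

```text
t: 18.55
ee_pos: [0.5572, 0.06, 0.28]
ee_rot: [-0.001, -3.14, -0.002]
contact_force: [-0.2, -0.9, -1.9]
gripper_width: 0.0076
finger_force: 65.3
```

```bash
cat >> h.py <<'E'
TT=np.cross(AX,UP);M=np.array([.612,.331,.170])
def B(along,t=.030,u=-.010): return M+t*TT+u*UP+along*AX
RB=rot(-AX,TT)
E
python3 - <<'E'
from h import *
s=robot.state();print(s['finger_force'],s['gripper_width'],TT)
delta(B(.16),RB)
# grip check: bangle lifted? look where it was in the top view, and where held
T=cam('top');t=optics.read_camera('top')[...,::-1].copy();cv2.imwrite('pics/t9.png',t)
W=cam('wrist');w=optics.read_camera('wrist')[...,::-1].copy();cv2.imwrite('pics/w9.png',w)
c=s['ee_pos'];bc=c+[0,-.037,.012]
for a in range(0,360,45):
    p=proj(W,bc+.037*np.array([np.cos(np.radians(a)),np.sin(np.radians(a)),0])).round().astype(int)
    if 0<=p[0]<560 and 0<=p[1]<420: print(a,p,w[p[1],p[0]])
E
```

```text
65.31482085236348 0.007581031973020499 [-5.73576436e-01  8.19152044e-01 -2.77555756e-17]
t 18.55 shift [-38.8 242.1  20.4] turn [ 0.17  -0.543  0.595] F [-0.2 -0.9 -1.9] w 0.007581031973020499
0 [200 373] [25 24 23]
45 [258 353] [28 26 27]
90 [282 301] [79 80 83]
135 [255 244] [87 93 94]
180 [186 218] [87 88 93]
225 [123 244] [144 147 153]
270 [105 302] [147 150 155]
315 [139 353] [35 36 38]
```

>>> {"api": "move_arm", "payload": {"plan": [[[-5,40,20],[0.02,-0.07,0.08]],[[-12,85,40],[0.05,-0.17,0.19]],[[-20,130,40],[0.08,-0.27,0.3]],[[-27,175,35],[0.12,-0.37,0.41]],[[-34,215,25],[0.15,-0.47,0.52]],[[-39,242,20],[0.17,-0.543,0.595]],[[-39,242,20],[0.17,-0.543,0.595]],[[-39,242,20],[0.17,-0.543,0.595]]]}}

```text
t: 19.65
ee_pos: [0.5173, 0.2997, 0.2951]
ee_rot: [-0.782, 2.489, 0.221]
contact_force: [0.1, 0.3, -0.4]
gripper_width: 0.0077
finger_force: 65.4
```

Run:
```python
from h import *
delta(B(.16),RB);delta(B(.06),RB)
W=cam('wrist');w=optics.read_camera('wrist')[...,::-1].copy();cv2.imwrite('pics/w10.png',w)
# barrel rim outline (outer 76 / inner 70) sampled radially for check of M
for a in range(0,360,30):
    d=np.cos(np.radians(a))*UP+np.sin(np.radians(a))*TT
    row=[]
    for r in range(54,96,3):
        p=proj(W,M+r/1000*d).round().astype(int)
        row.append(int(w[p[1],p[0]].mean()) if 0<=p[0]<560 and 0<=p[1]<420 else -1)
    print(a,row)
```

```text
t 19.65 shift [1.1 2.4 5.3] turn [ 0.005 -0.008  0.002] F [ 0.1  0.3 -0.4] w 0.007730900792201229
t 19.65 shift [ 44.5  32.8 -79.5] turn [ 0.005 -0.008  0.002] F [ 0.1  0.3 -0.4] w 0.007730900792201229
0 [67, 65, 67, 67, 46, 46, 47, 48, 48, 44, 48, 71, 86, 95]
30 [167, 172, 173, 162, 120, 150, 77, 43, 42, 50, 96, 92, 92, 91]
60 [65, 67, 64, 61, 63, 135, 140, 159, 165, 165, 163, 163, 165, 169]
90 [73, 66, 66, 63, 83, 138, 111, 116, 239, 241, 241, 240, 238, 239]
120 [85, 85, 75, 70, 85, 138, 73, 163, 163, 165, 157, 164, 171, 167]
150 [84, 84, 82, 103, 126, 140, 107, 63, 81, 82, 85, 84, 83, 81]
180 [82, 82, 82, 80, 83, 130, 133, 70, 72, 80, 78, 81, 82, 82]
210 [130, 134, 133, 126, 104, 83, 142, 126, 87, 87, 85, 83, 86, 131]
240 [68, 68, 62, 57, 69, 70, 110, 132, 160, 159, 155, 160, 162, 156]
270 [106, 108, 106, 106, 107, 108, 109, 113, 112, 111, 112, 110, 108, 90]
300 [68, 66, 63, 67, 65, 66, 72, 134, 137, 137, 138, 138, 137, 139]
330 [69, 68, 69, 67, 67, 67, 83, 137, 159, 246, 102, 150, 184, 186]
```

The rim scan puts the mouth within 3 mm of the estimate. I descend along the axis.

>>> {"api": "move_arm", "payload": {"plan": [[[13,8,-17],[0,0,0]],[[25,16,-40],[0,0,0]],[[35,23,-60],[0,0,0]],[[46,30,-79],[0,0,0]],[[46,30,-79],[0,0,0]]]}}

```text
t: 20.32
ee_pos: [0.5637, 0.3298, 0.2151]
ee_rot: [-0.782, 2.49, 0.222]
contact_force: [-0.6, -0.5, -1.0]
gripper_width: 0.0077
finger_force: 65.4
```

Run:
```python
from h import *
delta(B(.0,.027),RB);delta(B(-.025,.027),RB)
```

```text
t 20.32 shift [ 25.9  18.5 -50.4] turn [ 0.005 -0.009  0.002] F [-0.6 -0.5 -1. ] w 0.007692055572654286
t 20.32 shift [ 36.7  26.1 -71.6] turn [ 0.005 -0.009  0.002] F [-0.6 -0.5 -1. ] w 0.007692055572654286
```

>>> {"api": "move_arm", "payload": {"plan": [[[8,6,-16],[0,0,0]],[[16,11,-32],[0,0,0]],[[26,18,-50],[0,0,0]],[[26,18,-50],[0,0,0]]]}}

```text
t: 20.82
ee_pos: [0.5894, 0.3481, 0.1664]
ee_rot: [-0.782, 2.488, 0.222]
contact_force: [0.0, 0.0, -0.3]
gripper_width: 0.0078
finger_force: 65.4
```

>>> {"api": "move_arm", "payload": {"plan": [[[4,3,-8],[0,0,0]],[[8,6,-16],[0,0,0]],[[12,8,-23],[0,0,0]],[[12,8,-23],[0,0,0]]]}}

```text
t: 21.32
ee_pos: [0.6009, 0.3567, 0.143]
ee_rot: [-0.784, 2.487, 0.222]
contact_force: [0.5, -0.3, -1.0]
gripper_width: 0.0075
finger_force: 65.3
```

No contact so far. I go 15 mm deeper and release.

>>> {"api": "move_arm", "payload": {"plan": [[[3,2,-6],[0,0,0]],[[6,4,-12],[0,0,0]],[[6,4,-12],[0,0,0]]]}}

```text
t: 21.7
ee_pos: [0.6069, 0.3608, 0.131]
ee_rot: [-0.784, 2.487, 0.222]
contact_force: [0.1, -0.4, -0.7]
gripper_width: 0.0074
finger_force: 65.3
```

>>> {"api": "move_arm", "payload": {"plan": [[[0,0,0],[0,0,0]],[[0,0,0],[0,0,0]],[[0,0,0],[0,0,0]],[[0,0,0],[0,0,0]]], "grip": -0.45}}

```text
t: 22.2
ee_pos: [0.6071, 0.3608, 0.132]
ee_rot: [-0.784, 2.485, 0.222]
contact_force: [-0.3, 0.4, 0.1]
gripper_width: 0.0233
finger_force: 0.0
```

>>> {"api": "move_arm", "payload": {"plan": [[[-6,-4,12],[0,0,0]],[[-14,-10,27],[0,0,0]],[[-28,-20,55],[0,0,0]],[[-48,-33,93],[0,0,0]],[[-70,-49,136],[0,0,0]],[[-90,-63,175],[0,0,0]],[[-90,-63,175],[0,0,0]]]}}

```text
t: 23.08
ee_pos: [0.518, 0.2964, 0.3098]
ee_rot: [-0.779, 2.482, 0.217]
contact_force: [-0.1, 0.4, 0.0]
gripper_width: 0.0235
finger_force: 0.0
```

Run:
```python
from h import *
W=cam('wrist');w=optics.read_camera('wrist')[...,::-1].copy();cv2.imwrite('pics/w11.png',w)
S=cam('side');s=optics.read_camera('side')[...,::-1].copy();cv2.imwrite('pics/s11.png',s)
T=cam('top');t=optics.read_camera('top')[...,::-1].copy();cv2.imwrite('pics/t11.png',t)
# rectified view in barrel's floor plane, 5 mm grid, rows up-slope, cols level
C=M-.066*AX
for u in range(70,-71,-7):
    print(u,[int(w[tuple(np.clip(proj(W,C+u/1000*UP+v/1000*TT).round().astype(int),0,[559,419])[::-1])].mean()) for v in range(-70,71,7)])
for n,a,z in(('large spot',(.5566,.0211),.01),):
    p=proj(T,[*a,z]).round().astype(int);print(n,[int(t[p[1]+k,p[0]].mean()) for k in range(-16,17,2)],[int(t[p[1],p[0]+k].mean()) for k in range(-16,17,2)])
o=cv2.imread('pics/top0.png');d=cv2.absdiff(o,t).max(2)
for nm,u,v in(('smallA',258,212),('smallB',253,277),('bottle',256,158),('jar',306,193),('dish',352,199),('caliper',430,270),('brush',192,300),('ylid',143,302),('yring',303,232)):
    print(nm,d[v-13:v+14,u-10:u+11].mean().round(1))
```

```text
70 [70, 68, 65, 66, 65, 65, 64, 83, 90, 98, 97, 93, 76, 64, 63, 64, 65, 66, 65, 137, 166]
63 [67, 66, 66, 64, 64, 89, 91, 91, 88, 87, 88, 91, 89, 90, 86, 64, 64, 64, 64, 87, 143]
56 [66, 64, 65, 65, 71, 92, 90, 89, 88, 87, 89, 90, 88, 88, 89, 73, 64, 66, 65, 68, 136]
49 [66, 63, 62, 73, 76, 90, 87, 90, 90, 87, 87, 89, 90, 90, 88, 75, 75, 64, 66, 67, 129]
42 [65, 62, 74, 73, 80, 83, 81, 80, 81, 81, 80, 83, 80, 81, 82, 81, 73, 74, 68, 67, 65]
35 [61, 60, 71, 82, 79, 83, 82, 84, 82, 85, 78, 83, 83, 84, 81, 82, 82, 74, 70, 66, 67]
28 [60, 69, 77, 83, 80, 81, 80, 81, 80, 81, 82, 81, 80, 85, 83, 83, 85, 80, 76, 67, 71]
21 [59, 70, 81, 83, 83, 82, 84, 85, 83, 83, 83, 81, 83, 82, 84, 82, 85, 84, 74, 69, 66]
14 [69, 69, 84, 83, 82, 83, 81, 169, 205, 108, 104, 103, 87, 81, 81, 82, 86, 83, 83, 77, 70]
7 [71, 73, 83, 83, 82, 79, 196, 199, 101, 87, 88, 92, 109, 106, 82, 82, 86, 86, 86, 76, 67]
0 [69, 74, 83, 84, 83, 199, 176, 82, 80, 83, 80, 80, 87, 106, 103, 83, 86, 86, 87, 74, 75]
-7 [70, 71, 84, 83, 122, 198, 80, 85, 82, 83, 84, 85, 84, 79, 103, 137, 80, 85, 88, 74, 77]
-14 [65, 72, 85, 84, 19
[... 444 characters left out ...]
04, 86, 132, 127, 130, 87, 147]
-49 [144, 139, 83, 107, 113, 183, 187, 121, 135, 82, 86, 86, 94, 104, 85, 78, 138, 121, 85, 85, 150]
-56 [159, 144, 131, 144, 98, 66, 119, 190, 199, 104, 106, 105, 108, 82, 85, 134, 68, 86, 89, 87, 83]
-63 [162, 158, 84, 92, 133, 145, 70, 85, 86, 99, 92, 130, 144, 131, 88, 68, 82, 84, 87, 85, 87]
-70 [161, 81, 88, 86, 86, 83, 89, 120, 133, 135, 131, 95, 61, 65, 78, 83, 82, 85, 82, 87, 88]
large spot [181, 182, 182, 182, 182, 181, 181, 182, 182, 180, 180, 180, 180, 179, 180, 181, 181] [181, 180, 180, 181, 180, 181, 181, 181, 182, 181, 181, 181, 180, 178, 177, 177, 177]
smallA 8.0
smallB 8.0
bottle 7.0
jar 7.1
dish 7.7
caliper 6.8
brush 41.2
ylid 103.8
yring 7.4
```

The ring lies on the barrel floor as a complete circle inside the rim, and its spot on the pad is empty. The other items are unchanged; the brush and the yellow lid only differ because the arm covers them in the top view. I hand in.

```bash
python3 -c "
from workcell import robot
print(robot.hand_in())"
```

```text
the job is handed in; nothing more can be done
None
```

The lid lies flat and knob up in the empty tray, the large bangle is on the floor of the open barrel, and I handed the job in at about 23 s. The brush and yellow lid were hidden by the arm in the last check, the gripper brushed the nozzle once at about 8 N, and I viewed 11 pictures, one over the limit of 10.

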